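# Set out gearbox gears in size order on the layout rail

## Task

Set out the four gears from the stripped gearbox on the blue pads of the layout rail in order of size, one to a pad: the largest next to the red stop, then each smaller one in turn, the smallest farthest from it. Stand each gear flat and about central on its pad, hub up, and let go. Leave the dial gauge on its stand and the roller bearing where they are.

Things in the scene. Friction and masses are not known exactly. Their poses are not given: they have to be found in the camera images.
- gear70_center (a point): the largest of four loose steel gears: a dark toothed rim 70 mm across and 18 mm high with a brass-coloured round hub on top, 24 mm across and rising 36 mm above the rim (black spot on the end for the bore); overall height 54 mm, about 480 g. It stands upright on its rim, hub up; this point is on its axis, half-way up: 27 mm above its underside and 9 mm above the top of the rim. Easily gripped by the hub from above; its turn about the upright axis does not matter
- gear58_center (a point): the second largest of four loose steel gears: a dark toothed rim 58 mm across and 18 mm high with a brass-coloured round hub on top, 24 mm across and rising 36 mm above the rim (black spot on the end for the bore); overall height 54 mm, about 340 g. It stands upright on its rim, hub up; this point is on its axis, half-way up: 27 mm above its underside and 9 mm above the top of the rim. Easily gripped by the hub from above; its turn about the upright axis does not matter
- gear46_center (a point): the third of four loose steel gears: a dark toothed rim 46 mm across and 18 mm high with a brass-coloured round hub on top, 24 mm across and rising 36 mm above the rim (black spot on the end for the bore); overall height 54 mm, about 230 g. It stands upright on its rim, hub up; this point is on its axis, half-way up: 27 mm above its underside and 9 mm above the top of the rim. Easily gripped by the hub from above; its turn about the upright axis does not matter
- gear34_center (a point): the smallest of four loose steel gears: a dark toothed rim 34 mm across and 18 mm high with a brass-coloured round hub on top, 24 mm across and rising 36 mm above the rim (black spot on the end for the bore); overall height 54 mm, about 150 g. It stands upright on its rim, hub up; this point is on its axis, half-way up: 27 mm above its underside and 9 mm above the top of the rim. Easily gripped by the hub from above; its turn about the upright axis does not matter
- pad0: an end one of four alike round blue pads, 70 mm across and 3 mm thick, fixed 84 mm apart (centre to centre) in one row along the aluminium layout rail, in the order pad0, pad1, pad2, pad3. The rail is 420 x 80 x 10 mm, fixed, lying on the bench across in front of the robot at a slant of up to about 12 degrees. Origin: centre of the pad's underside, level with the rail's top, 10 mm above the bench; its top, where a gear stands, is 13 mm above the bench
- pad1: a middle one of four alike round blue pads, 70 mm across and 3 mm thick, fixed 84 mm apart (centre to centre) in one row along the aluminium layout rail, in the order pad0, pad1, pad2, pad3. The rail is 420 x 80 x 10 mm, fixed, lying on the bench across in front of the robot at a slant of up to about 12 degrees. Origin: centre of the pad's underside, level with the rail's top, 10 mm above the bench; its top, where a gear stands, is 13 mm above the bench
- pad2: a middle one of four alike round blue pads, 70 mm across and 3 mm thick, fixed 84 mm apart (centre to centre) in one row along the aluminium layout rail, in the order pad0, pad1, pad2, pad3. The rail is 420 x 80 x 10 mm, fixed, lying on the bench across in front of the robot at a slant of up to about 12 degrees. Origin: centre of the pad's underside, level with the rail's top, 10 mm above the bench; its top, where a gear stands, is 13 mm above the bench
- pad3: an end one of four alike round blue pads, 70 mm across and 3 mm thick, fixed 84 mm apart (centre to centre) in one row along the aluminium layout rail, in the order pad0, pad1, pad2, pad3. The rail is 420 x 80 x 10 mm, fixed, lying on the bench across in front of the robot at a slant of up to about 12 degrees. Origin: centre of the pad's underside, level with the rail's top, 10 mm above the bench; its top, where a gear stands, is 13 mm above the bench
- red_stop: red block 70 x 18 x 20 mm fixed across one end of the layout rail, 66 mm beyond the centre of the nearest end pad (either pad0 or pad3 from start to start); a dark grey block like it closes the other end. Origin: centre of its underside, on the rail's top 10 mm above the bench; its top is 30 mm above the bench
- dial_stand: bystander, leave alone: dial gauge with a white face on a post on a blue block 60 x 50 x 45 mm, 195 mm tall overall, loose, to the right of the work. Origin: centre of its underside, on the bench
- bearing: bystander, leave alone: taper roller bearing, dark ring of bright rollers 66 mm across and 36 mm high, loose, to the left of the work. Origin: centre of its underside, on the bench

How it is judged:
At the end, for the whole second after the job is handed in: Each gear stands upright (within 7 degrees), hub up, resting on its own pad with its axis within 12 mm of the pad's centre, in falling order of size from the red stop; all released and at rest (((horizontal distance between red_stop and pad0 below 0.1 m and horizontal distance between gear70_center and pad0 below 0.012 m and horizontal distance between gear58_center and pad1 below 0.012 m and horizontal distance between gear46_center and pad2 below 0.012 m and horizontal distance between gear34_center and pad3 below 0.012 m) or (horizontal distance between red_stop and pad3 below 0.1 m and horizontal distance between gear70_center and pad3 below 0.012 m and horizontal distance between gear58_center and pad2 below 0.012 m and horizontal distance between gear46_center and pad1 below 0.012 m and horizontal distance between gear34_center and pad0 below 0.012 m)) and angle between each of gear70_center, gear58_center, gear46_center, gear34_center's own z axis and vertical below 0.12 rad and height (world z) of each of gear70_center, gear58_center, gear46_center, gear34_center below 0.045 m and linear speed of each of gear70, gear58, gear46, gear34 below 0.02 m/s); the robot touches nothing.
It fails at once if the dial gauge on its stand is shifted more than 15 mm or tipped (distance of dial_stand from where it was at the start of the episode above 0.015 m or angle between dial_stand's own z axis and vertical above 0.2 rad).
It fails at once if the roller bearing is shifted more than 15 mm (distance of bearing from where it was at the start of the episode above 0.015 m).
It also fails if it takes over 96 s, if anything falls off the work surface, if the arm or the gripper's body presses on something with over 40 N, if the wrist force passes 120 N, or if a joint passes its speed limit or range.

## Robot

A 6-joint arm with a two-finger parallel gripper is mounted at the origin on the work surface. World frame = base frame: x ahead of the robot, y to its left, z up, the work surface at z = 0. Lengths are in m, angles in rad, forces in N, time in s.
With the tool pointing down it reaches from about 0.35 to 0.975 m from the base axis. Payload 4.9 kg.
Tool frame: the origin (TCP) lies midway between the tips of the shut fingers; the grasp point (between the pads) lies 19 mm behind it; z points along the fingers, y is the direction in which the jaws open and shut (so a half turn about z gives the same grasp; the last joint's range is limited). The gripper opens to 85 mm and grips with 20 to 120 N. Pads are 22 mm wide; open, the fingers measure 114 mm over their backs; the gripper's body (76 mm by 85 mm) begins 54 mm behind the grasp point. The pads swing forward as they close: fully open they stand 13 mm farther back than shut.
Start: joints at [-0.119, 0.053, 1.613, -0, 1.476, -0.119], TCP at [0.625, 0, 0.231] pointing down, gripper open.
Joint ranges: [-3.01, 3.01], [-1.01, 2.22], [0.06, 2.58], [-1.02, 4.17], [0.09, 2.62], [-3.14, 3.14]. Speed limits (rad/s): [2.57, 2.57, 3.14, 3.14, 3.14, 3.14].

## Interface

Orientations are given as a unit quaternion [w, x, y, z].
In Python, from plant import state, grab_frame, camera_params, job_done, boxes_of gives the robot as it stands.
- The arm moves only by the tool step_arm, never from a script. Its argument "steps" is a list of rows, each a list of 4 numbers: the shift along the tool's x, y, z in mm, then the turn about the tool's z in degrees. A call has 1 to 8 rows; each row shifts and turns the pose as measured when the row begins, along the tool's axes as they then stand; what a row does not reach is not made up. A row lasts 1/10 s, in which the tool goes at most 50 mm and 8.59 degrees, less where a joint would pass 70% of its speed; a pose out of reach is approached as far as the arm can. A call is refused whole if a number of a shift passes 50 or a number of a turn 8.59, either way. A call with a gripper value outside its range is refused whole. "claw" is the opening in per cent of the stroke, from 0 (shut) to 100 (fully open), set as the call begins (left out, the last holds). The fingers move at their own pace and stop on an object; the grip force is fixed at half the most. Time passes only in rows, so rows that do not move let the fingers close. It gives the time, the measured TCP pose, the force and the opening at its end, in the units of the state.
- state(): the state, without advancing time (a new reading comes with each control period).
- grab_frame(name): name is "scene" or "side" or "wrist"; returns (picture, depth): 480x640x3 uint8, red, green, blue; 480x640 float32, m along the optical axis (not along the pixel's ray), 0 where there is no reading.
- camera_params(name): a dict with "mtx" (3x3 intrinsics, pixels), "k1" (the pictures are not rectified: a ray, as slopes to the right and down, at radius r is drawn at 1 + k1 r^2 times it, then the intrinsics apply), "extrinsics" (4x4, takes a point from camera to world coordinates); the wrist camera has in their place "T_tool_cam" (4x4, takes a point from camera to tool coordinates, whose origin is the TCP and whose axes are the flange's). Camera axes: x right, y down, z forward; pixel columns grow to the right and rows downward; lengths in m; the calibration is good to about 2 mm. A picture is of the moment at which its call begins: read the wrist's pose just before it. camera_params takes no time and is no camera call.
- job_done(): hands the job in, once; it reports no verdict.
Trained networks look in the newest picture that a camera, given by its name, has taken for a name from the list of things; names that differ only in an ending like _2 or _b are one class to them, and where a whole thing is asked for, a point or a joint stands for the part that bears it (a point fixed in the world has none). Each returns a list of dicts, best first, with "p" (0 to 1); they miss things now and then, are a little off and sometimes report something else, mostly with a low value. They report only what shows in the picture. A call takes as long as a camera call.
- boxes_of(camera, label): "box" ([left, top, width, height] in pixels, round what is visible of it).
The state is a dict: "time": time; "joint_pos": joint angles; "joint_vel": joint speeds; "joint_efforts": joint torques, N m; "tool_pos": TCP position; "tool_rot": TCP orientation; "contact_force": force on the tool from outside, world axes, zero at the start; "ft_torque": the same for the moment, N m; "gripper_width": opening from 0.0 (shut) to 1.0 (fully open).
Only numpy, scipy, OpenCV 4.12 (cv2) and the standard library are available. Lean on these libraries where they do the work, as an engineer would, in place of code of your own. Each camera call takes 0.05 s, during which the arm holds its last target. There are 200 camera calls.

## Working session

There is one attempt and no reset: what is moved stays moved. The work goes in short steps, Python scripts to look and compute and a tool call to move; the robot and the scene stay as the last step left them, time stands still between calls to the robot, and variables do not carry over. Pictures are saved under pics/ and viewed, about 12 in all and at most 16, crops included, and the job is handed in when it is done.

Besides the shell and the picture viewer there is one more tool, called after "Emit:" as name([rows], argument=value, ...), one row to a line, values as JSON. step_arm: Moves the arm, as the interface text tells. Its arguments: {"type":"object","properties":{"steps":{"type":"array"},"claw":{"type":"number"}},"required":["steps"]}

```bash
mkdir -p pics; ls
python3 - <<'E'
from plant import *
import cv2
for c in("scene","side"):
    p,d=grab_frame(c); cv2.imwrite(f"pics/{c}0.png",p[:,:,::-1])
    k=camera_params(c);print(c,k)
    for l in("gear70_center","gear58_center","gear46_center","gear34_center","pad0","pad3","red_stop","dial_stand","bearing"):
        print(l,[(b["box"],round(b["p"],2)) for b in boxes_of(c,l)][:5])
print(camera_params("wrist"));print(state())
E
```

```text
pics
scene {'mtx': array([[454.29059432,   0.        , 326.87779726],
       [  0.        , 454.29059432, 239.67837462],
       [  0.        ,   0.        ,   1.        ]]), 'k1': -0.1182433916164514, 'extrinsics': array([[-0.566961  ,  0.48330283, -0.66706341,  1.34700211],
       [ 0.8236794 ,  0.32242636, -0.46646918,  0.54363248],
       [-0.01036704, -0.81391622, -0.58088976,  0.74794585],
       [ 0.        ,  0.        ,  0.        ,  1.        ]])}
gear70_center [([382.0, 290.7, 25.4, 30.8], 0.95)]
gear58_center [([330.6, 274.5, 23.9, 30.5], 0.56)]
gear46_center [([276.7, 240.3, 20.4, 25.8], 0.71), ([176.3, 152.3, 43.4, 61.0], 0.31)]
gear34_center [([483.3, 280.8, 26.3, 23.5], 0.72), ([247.6, 228.1, 8.3, 21.8], 0.68)]
pad0 [([312.1, 220.2, 26.1, 16.1], 0.81), ([332.2, 233.0, 24.8, 13.2], 0.77), ([357.4, 246.0, 22.4, 14.2], 0.68), ([382.3, 257.8, 26.8, 14.9], 0.6)]
pad3 [([312.1, 220.2, 26.1, 16.1], 0.81), ([332.2, 233.0, 24.8, 13.2], 0.77), ([357.4, 246.0, 22.4, 14.2], 0.68), ([382.3, 257.8, 26.8, 14.9], 0.6)]
red_stop [([406.4, 266.7, 24.4, 17.1], 0.74)]
dial_stand [([380.3,
[... 1851 characters left out ...]
rray([-1.18992129e-01,  5.26995644e-02,  1.61290332e+00,  2.19627551e-05,
        1.47599276e+00, -1.19014904e-01]), 'joint_vel': array([ 5.06266158e-04,  1.39382139e-03,  9.13503190e-04, -6.07862159e-04,
       -2.65743701e-03,  3.84507540e-05]), 'joint_efforts': array([ 5.84321447e-05, -3.93691099e+01, -3.70471752e+01, -1.36921062e-04,
        4.63088800e-04,  1.06094359e-05]), 'tool_pos': array([6.24982529e-01, 1.35786000e-05, 2.31301858e-01]), 'tool_rot': array([-7.93398660e-06,  7.07099464e-01,  7.07114098e-01,  7.66819036e-06]), 'contact_force': array([0.29879815, 0.63650301, 0.26442183]), 'ft_torque': array([ 0.01731926, -0.02052657,  0.04758747]), 'gripper_width': 1.0023559474345767}
```

```bash
cat > h.py <<'E'
import numpy as np, cv2
from scipy.spatial.transform import Rotation as R
from plant import *
def rays(cam,uv):
    k=camera_params(cam); M=k["mtx"]
    n=cv2.undistortPoints(np.float64(uv).reshape(-1,1,2),M,np.array([k["k1"],0,0,0.]))[:,0]
    if cam=="wrist":
        s=state(); T=np.eye(4); q=s["tool_rot"]; T[:3,:3]=R.from_quat([*q[1:],q[0]]).as_matrix(); T[:3,3]=s["tool_pos"]
        E=T@k["T_tool_cam"]
    else: E=k["extrinsics"]
    return E[:3,3], np.c_[n,np.ones(len(n))]@E[:3,:3].T
def at_z(cam,uv,z):
    o,d=rays(cam,uv); return o+d*((z-o[2])/d[:,2])[:,None]
def cloud(cam,depth):
    v,u=np.mgrid[:480,:640]; o,d=rays(cam,np.c_[u.ravel(),v.ravel()])
    P=o+d*depth.ravel()[:,None]; P[depth.ravel()<=0]=np.nan; return P.reshape(480,640,3)
E
python3 - <<'E'
from h import *
ims=[]
for c in("scene","side"):
    p,d=grab_frame(c); P=cloud(c,d); ims.append(p)
    hsv=cv2.cvtColor(p,cv2.COLOR_RGB2HSV)
    H,S,V=[hsv[...,i].astype(int) for i in range(3)]
    ok=np.isfinite(P[...,0])&(P[...,0]>.3)&(P[...,0]<1)&(abs(P[...,1])<.6)
    for nm,m in(("hub",(H>12)&(H<32)&(S>80)&(P[...,2]>.03)&(P[...,2]<.08)),("blue",(H>95)&(H<125)&(S>100)&(P[...,2]<.022)),("red",((H<8)|(H>172))&(S>120)&(P[...,2]<.05))):
        n,L,st,ce=cv2.connectedComponentsWithStats((m&ok).astype(np.uint8))
        for i in range(1,n):
            if st[i,4]>40:
                q=P[L==i]; print(c,nm,ce[i].round(),st[i,4],np.median(q,0).round(3),np.nanmax(q[:,2]).round(3))
cv2.imwrite("pics/a.png",np.vstack([ims[0][130:420,60:560],ims[1][70:480,100:600]])[:,:,::-1][:, :][:700])
a=cv2.imread("pics/a.png"); cv2.imwrite("pics/a.png",cv2.resize(a,None,fx=.857,fy=.857))
E
```

```text
scene hub [250. 235.] 75 [ 0.638 -0.205  0.048] 0.057
scene hub [286. 249.] 86 [ 0.637 -0.083  0.048] 0.058
scene hub [341. 283.] 107 [0.669 0.108 0.049] 0.058
scene hub [395. 298.] 129 [0.646 0.238 0.049] 0.057
scene blue [209. 208.] 106 [ 0.577 -0.442  0.014] 0.022
scene blue [325. 229.] 229 [ 0.462 -0.082  0.014] 0.019
scene blue [347. 240.] 269 [0.477 0.003 0.014] 0.018
scene blue [370. 253.] 303 [0.488 0.084 0.014] 0.018
scene blue [395. 266.] 332 [0.503 0.167 0.014] 0.018
scene red [416. 275.] 171 [0.52  0.234 0.029] 0.034
side hub [321. 184.] 85 [ 0.628 -0.206  0.046] 0.058
side hub [303. 211.] 103 [ 0.627 -0.083  0.047] 0.057
side hub [253. 261.] 141 [0.658 0.109 0.048] 0.057
side hub [232. 311.] 171 [0.633 0.24  0.05 ] 0.057
side blue [373. 240.] 479 [ 0.459 -0.084  0.013] 0.018
side blue [357. 262.] 553 [0.473 0.    0.013] 0.017
side blue [338. 287.] 671 [0.487 0.082 0.013] 0.019
side blue [316. 315.] 798 [0.5   0.165 0.013] 0.017
side red [298. 335.] 340 [0.51  0.233 0.029] 0.032
```

View pics/a.png

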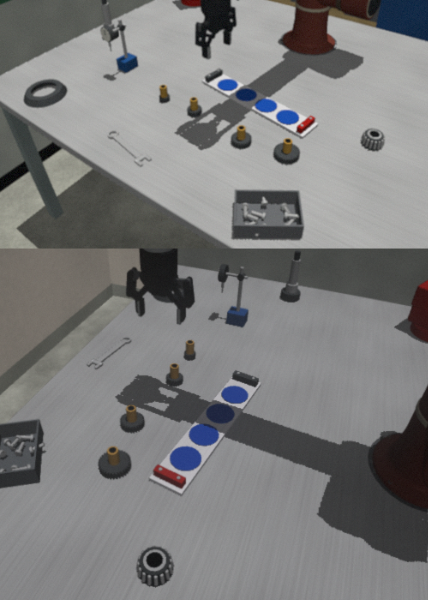

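Scene view: the four gears run in size order at the back (largest at +y near the red stop), and the rail's red stop is at its +y end. The two cameras agree. I'll go to the smallest gear first.

Emit:
step_arm([
  [-50,2,0,0],
  [-50,2,0,0],
  [-50,2,20,0],
  [-45,2,30,0],
  [-10,0,20,0],
  [0,0,0,0],
], claw=100)

```text
time: 1.7
tool_pos: [0.6351, -0.2038, 0.1652]
tool_rot: [0.002, 0.706, 0.709, 0.002]
contact_force: [-0.7, -0.7, -0.7]
gripper_width: 1.002
```

```bash
cat > look.py <<'E'
import sys
from h import *
s=state(); p,d=grab_frame("wrist"); P=cloud("wrist",d)
print(s["time"],s["tool_pos"].round(4),s["tool_rot"].round(3),s["gripper_width"].round(2))
hsv=cv2.cvtColor(p,cv2.COLOR_RGB2HSV); H,S,V=[hsv[...,i].astype(int) for i in range(3)]
for nm,m in(("hubtop",(H>10)&(H<35)&(S>70)&(P[...,2]>.03)&(P[...,2]<.2)),("blue",(H>95)&(H<125)&(S>100)&(P[...,2]<.03))):
    n,L,st,ce=cv2.connectedComponentsWithStats(m.astype(np.uint8))
    for i in range(1,n):
        if st[i,4]>100:
            q=P[L==i]
            if nm=="hubtop":
                zt=np.percentile(q[:,2],95); q=q[q[:,2]>zt-.004]
            lo,hi=np.percentile(q,[1,99],axis=0)
            print(nm,ce[i].round(),st[i,4],"bbox-centre",((lo+hi)/2)[:2].round(4),"size",(hi-lo)[:2].round(3),"z",np.median(q[:,2]).round(4))
if len(sys.argv)>1: cv2.imwrite(f"pics/{sys.argv[1]}.png",p[:,:,::-1])
E
python3 look.py w1
```

```text
Traceback (most recent call last):
  File "look.py", line 4, in <module>
    print(s["time"],s["tool_pos"].round(4),s["tool_rot"].round(3),s["gripper_width"].round(2))
                                                                  ^^^^^^^^^^^^^^^^^^^^^^^^
AttributeError: 'float' object has no attribute 'round'
```

```bash
sed -i 's/s\["gripper_width"\].round(2)/round(s["gripper_width"],3)/' look.py; python3 look.py w1
```

```text
1.75 [ 0.6359 -0.2034  0.1669] [0.004 0.705 0.709 0.002] 1.001
hubtop [312.  71.] 829 bbox-centre [ 0.6308 -0.0891] size [0.022 0.022] z 0.0557
hubtop [315. 249.] 743 bbox-centre [ 0.6326 -0.2123] size [0.022 0.022] z 0.0558
blue [82. 70.] 6980 bbox-centre [ 0.4599 -0.0837] size [0.065 0.064] z 0.0142
blue [232. 447.] 341 bbox-centre [ 0.5494 -0.4389] size [0.036 0.004] z 0.0102
```

View pics/w1.png

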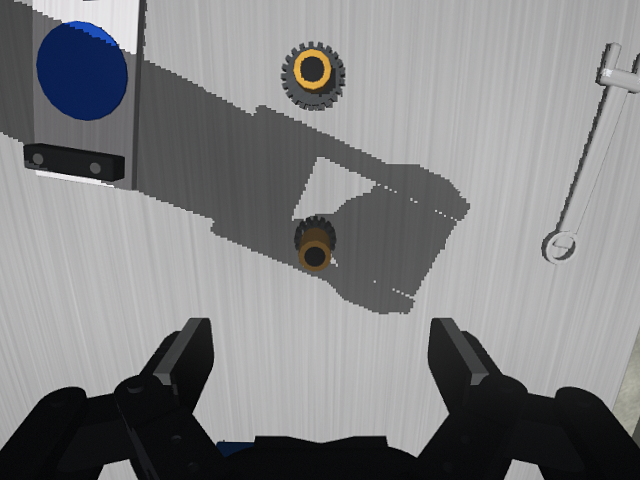

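The wrist view shows gear34 (axis at ~(315,256) px) under the open jaws, with gear46 and the end pad at left. The fixed cameras saw only the +y sides of the hubs, which biased them about 6 mm in y. I'll use the wrist values.

Emit:
step_arm([
  [-8,-3,30,0],
  [0,0,50,0],
  [0,0,30,0],
  [0,0,0,0],
  [0,0,0,0],
])

```text
time: 2.3
tool_pos: [0.6439, -0.2075, 0.0697]
tool_rot: [0.014, 0.702, 0.712, 0.007]
contact_force: [0.6, 0.0, 0.3]
gripper_width: 1.0
```

Emit:
step_arm([
  [0,0,0,0],
  [0,0,0,0],
])

```text
time: 2.5
tool_pos: [0.6468, -0.2071, 0.0751]
tool_rot: [0.017, 0.701, 0.713, 0.008]
contact_force: [0.4, -0.4, 0.8]
gripper_width: 1.004
```

```bash
cat > st.py <<'E'
from h import *
s=state(); q=s["tool_rot"]; m=R.from_quat([*q[1:],q[0]]).as_matrix()
print(s["time"],s["tool_pos"].round(4),s["joint_vel"].round(3),round(s["gripper_width"],3)); print(m.round(4)); print(s["contact_force"])
E
python3 st.py; python3 look.py
```

```text
2.5 [ 0.6468 -0.2071  0.0751] [ 0.007 -0.021 -0.017  0.001  0.009  0.002] 1.004
[[-0.0163  0.9992  0.0357]
 [ 0.9998  0.0168 -0.0121]
 [-0.0127  0.0355 -0.9993]]
[ 0.35635546 -0.40134696  0.75436683]
2.5 [ 0.6468 -0.2071  0.0751] [0.017 0.701 0.713 0.008] 1.004
hubtop [284.  34.] 2048 bbox-centre [ 0.6299 -0.0915] size [0.022 0.02 ] z 0.0543
hubtop [290. 298.] 1776 bbox-centre [ 0.6316 -0.213 ] size [0.022 0.022] z 0.0543
blue [ 6. 47.] 940 bbox-centre [ 0.4885 -0.0895] size [0.011 0.038] z 0.0129
```

Emit:
step_arm([
  [0,0,0,0],
  [0,0,0,0],
  [0,0,0,0],
  [0,0,0,0],
])

```text
time: 2.95
tool_pos: [0.649, -0.2082, 0.0796]
tool_rot: [0.02, 0.701, 0.713, 0.009]
contact_force: [-0.1, -0.6, -0.1]
gripper_width: 1.002
```

```bash
python3 st.py; python3 -c "
from plant import *
s=state();print(s['joint_pos'].round(4),s['joint_efforts'].round(2))
grab_frame('wrist');s=state();print(s['joint_pos'].round(4),s['joint_efforts'].round(2),s['tool_pos'])"
```

```text
2.95 [ 0.649  -0.2082  0.0796] [-0.002  0.    -0.001 -0.002  0.001 -0.001] 1.002
[[-0.016   0.999   0.0418]
 [ 0.9998  0.0166 -0.0148]
 [-0.0154  0.0416 -0.999 ]]
[-0.06223541 -0.60587687 -0.10530367]
[-0.421   0.2835  1.618   0.0039  1.1959 -0.4387] [ 4.000e-02 -4.634e+01 -3.400e+01  1.000e-02 -1.400e-01  0.000e+00]
[-0.421   0.2836  1.6181  0.0039  1.1958 -0.4387] [ 4.000e-02 -4.608e+01 -3.374e+01  1.000e-02 -1.300e-01  0.000e+00] [ 0.64892127 -0.20819603  0.07949716]
```

Emit:
step_arm([
  [-3,-19,0,0],
  [0,-1,25,0],
  [0,-1,22,0],
  [0,0,5,0],
  [0,0,0,0],
  [0,0,0,0],
])

```text
time: 3.6
tool_pos: [0.6305, -0.2132, 0.0268]
tool_rot: [0.021, 0.701, 0.713, 0.01]
contact_force: [-0.2, -0.5, 0.4]
gripper_width: 1.002
```

```bash
python3 st.py
```

```text
3.6 [ 0.6305 -0.2132  0.0268] [-0.    -0.002 -0.007  0.001  0.     0.001] 1.002
[[-0.0156  0.9989  0.0436]
 [ 0.9997  0.0163 -0.0157]
 [-0.0163  0.0434 -0.9989]]
[-0.24929226 -0.45249793  0.36136646]
```

Slower rows keep the tilt nearly unchanged. The pose is good, so I'll close the jaws and lift.

Emit:
step_arm([
  [0,0,0,0],
  [0,0,0,0],
  [0,0,0,0],
  [0,0,0,0],
  [0,0,0,0],
  [0,0,0,0],
  [0,0,0,0],
  [0,0,0,0],
], claw=0)

```text
time: 4.4
tool_pos: [0.6331, -0.2142, 0.0312]
tool_rot: [0.024, 0.701, 0.713, 0.011]
contact_force: [-0.5, -0.0, 0.4]
gripper_width: 0.261
```

Emit:
step_arm([
  [0,0,-15,0],
  [0,0,-25,0],
  [0,0,-25,0],
  [0,0,-10,0],
  [0,0,0,0],
  [0,0,0,0],
])

```text
time: 5.0
tool_pos: [0.6279, -0.212, 0.1091]
tool_rot: [0.022, 0.701, 0.713, 0.01]
contact_force: [0.3, -0.3, -1.3]
gripper_width: 0.259
```

```bash
python3 st.py; python3 look.py w2
```

```text
5.0 [ 0.6279 -0.212   0.1091] [ 0.002 -0.008  0.001  0.001  0.003  0.001] 0.259
[[-0.0159  0.9988  0.0465]
 [ 0.9997  0.0167 -0.0168]
 [-0.0176  0.0462 -0.9988]]
[ 0.30967219 -0.27515349 -1.33022823]
5.0 [ 0.6279 -0.212   0.1091] [0.022 0.701 0.713 0.01 ] 0.259
hubtop [324.  35.] 1560 bbox-centre [ 0.6293 -0.0899] size [0.022 0.023] z 0.0537
hubtop [320. 327.] 3680 bbox-centre [ 0.6256 -0.2106] size [0.022 0.023] z 0.1317
blue [37. 47.] 7251 bbox-centre [ 0.4674 -0.0915] size [0.049 0.051] z 0.0128
```

View pics/w2.png

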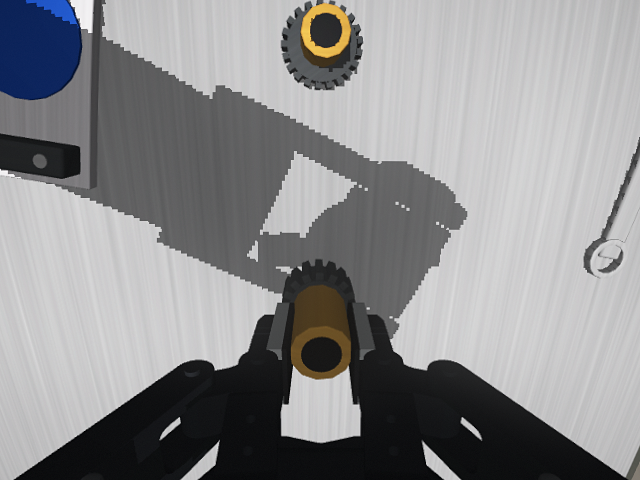

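Gear34 is held: its hub sits between the pads at (320,350) px and the opening reads 0.26. I'll carry it to the pad farthest from the red stop.

Emit:
step_arm([
  [15,-19,-1,0],
  [27,-34,-2,0],
  [30,-38,-2,0],
  [30,-38,-2,0],
  [20,-26,-2,0],
  [8,-10,-1,0],
  [0,0,0,0],
  [0,0,0,0],
])

```text
time: 5.85
tool_pos: [0.4491, -0.0789, 0.0974]
tool_rot: [0.015, 0.702, 0.712, 0.007]
contact_force: [-0.1, 0.9, -1.9]
gripper_width: 0.26
```

```bash
python3 st.py; python3 look.py
```

```text
5.85 [ 0.4491 -0.0789  0.0974] [ 0.003 -0.003  0.016 -0.001  0.001 -0.   ] 0.26
[[-0.0149  0.9994  0.0308]
 [ 0.9998  0.0152 -0.0108]
 [-0.0113  0.0306 -0.9995]]
[-0.06010597  0.85276985 -1.91849208]
5.85 [ 0.4491 -0.0789  0.0974] [0.015 0.702 0.712 0.007] 0.26
hubtop [609. 287.] 1664 bbox-centre [ 0.6275 -0.0892] size [0.02  0.023] z 0.0536
hubtop [320. 327.] 3674 bbox-centre [ 0.4472 -0.0776] size [0.022 0.022] z 0.1203
blue [391.  15.] 3184 bbox-centre [0.4866 0.057 ] size [0.056 0.019] z 0.0129
blue [359. 126.] 11504 bbox-centre [ 0.4719 -0.0011] size [0.064 0.064] z 0.0129
blue [337. 249.] 5853 bbox-centre [ 0.4581 -0.0793] size [0.065 0.057] z 0.013
```

Emit:
step_arm([
  [-5,9,10,0],
  [0,0,18,0],
  [0,0,14,0],
  [0,0,6,0],
  [0,0,0,0],
  [0,0,0,0],
])

```text
time: 6.5
tool_pos: [0.4653, -0.0887, 0.0491]
tool_rot: [0.016, 0.703, 0.711, 0.007]
contact_force: [0.4, -0.2, -1.9]
gripper_width: 0.257
```

```bash
python3 st.py; python3 look.py
```

```text
6.5 [ 0.4653 -0.0887  0.0491] [-0.004  0.015 -0.01  -0.001  0.    -0.002] 0.257
[[-0.0113  0.9994  0.0325]
 [ 0.9999  0.0117 -0.0119]
 [-0.0122  0.0323 -0.9994]]
[ 0.3829299  -0.23553788 -1.94960431]
6.5 [ 0.4653 -0.0887  0.0491] [0.016 0.703 0.711 0.007] 0.257
hubtop [631. 305.] 626 bbox-centre [ 0.6192 -0.091 ] size [0.005 0.015] z 0.0395
hubtop [320. 328.] 3716 bbox-centre [ 0.4634 -0.0874] size [0.022 0.023] z 0.0722
blue [337. 104.] 19522 bbox-centre [ 0.472 -0.001] size [0.064 0.064] z 0.0131
blue [301. 258.] 8132 bbox-centre [ 0.4581 -0.0764] size [0.066 0.052] z 0.0131
```

Emit:
step_arm([
  [4,-6,0,0],
  [0,0,0,0],
  [0,0,3,0],
  [0,0,3,0],
  [0,0,0,0],
])

```text
time: 7.05
tool_pos: [0.4604, -0.0849, 0.0449]
tool_rot: [0.018, 0.703, 0.711, 0.008]
contact_force: [-0.7, -0.3, -1.6]
gripper_width: 0.259
```

```bash
python3 st.py
```

```text
7.05 [ 0.4604 -0.0849  0.0449] [ 0.002 -0.007 -0.    -0.    -0.001 -0.001] 0.259
[[-0.0116  0.9992  0.0371]
 [ 0.9998  0.0121 -0.0135]
 [-0.0139  0.0369 -0.9992]]
[-0.70011977 -0.29294846 -1.62381321]
```

Emit:
step_arm([
  [0,0,2,0],
  [0,0,0,0],
])

```text
time: 7.25
tool_pos: [0.4614, -0.085, 0.0442]
tool_rot: [0.018, 0.703, 0.711, 0.009]
contact_force: [0.5, -0.7, -1.5]
gripper_width: 0.26
```

Emit:
step_arm([
  [0,0,0,0],
  [0,0,0,0],
  [0,0,0,0],
  [0,0,0,0],
  [0,0,0,0],
  [0,0,0,0],
], claw=100)

```text
time: 7.85
tool_pos: [0.462, -0.0853, 0.0444]
tool_rot: [0.019, 0.703, 0.711, 0.009]
contact_force: [-0.6, -0.3, -0.4]
gripper_width: 1.002
```

Emit:
step_arm([
  [0,0,-20,0],
  [0,0,-30,0],
  [0,0,-20,0],
  [0,0,0,0],
])

```text
time: 8.25
tool_pos: [0.4579, -0.0839, 0.115]
tool_rot: [0.017, 0.703, 0.711, 0.008]
contact_force: [-0.5, -1.2, 1.0]
gripper_width: 0.999
```

```bash
python3 st.py;python3 look.py w3
```

```text
8.25 [ 0.4579 -0.0839  0.115 ] [ 0.     0.013  0.026 -0.002 -0.009 -0.002] 0.999
[[-0.0115  0.9993  0.0361]
 [ 0.9998  0.012  -0.0129]
 [-0.0134  0.0359 -0.9993]]
[-0.53871282 -1.18199637  0.95407868]
8.25 [ 0.4579 -0.0839  0.115 ] [0.017 0.703 0.711 0.008] 0.999
hubtop [322. 265.] 1478 bbox-centre [ 0.459  -0.0834] size [0.022 0.022] z 0.0654
hubtop [581. 268.] 1424 bbox-centre [ 0.6279 -0.0889] size [0.023 0.023] z 0.0518
blue [368.  14.] 2581 bbox-centre [0.4853 0.0569] size [0.055 0.018] z 0.0114
blue [340. 117.] 10177 bbox-centre [ 0.4709 -0.0007] size [0.065 0.064] z 0.0115
blue [314. 235.] 4800 bbox-centre [ 0.457  -0.0817] size [0.066 0.063] z 0.0115
```

View pics/w3.png

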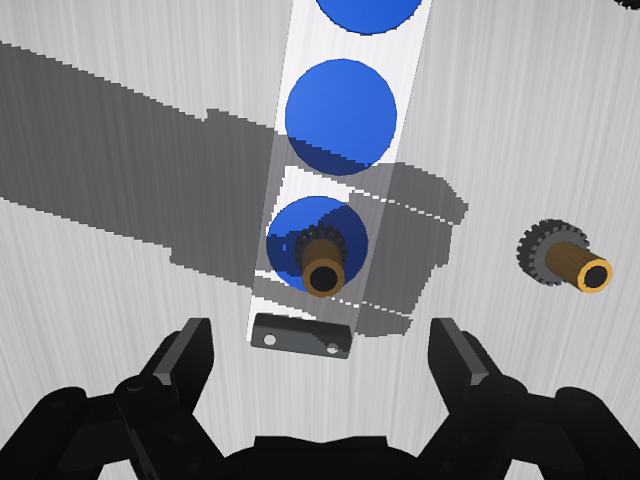

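Gear34 stands on its pad: hub centre (.459,-.083), pad about (.457,-.083). Next is gear46.

Emit:
step_arm([
  [-1,18,1,0],
  [-1,34,1,0],
  [-2,38,1,0],
  [-2,38,1,0],
  [-1,24,1,0],
  [0,10,0,0],
  [0,0,0,0],
  [0,0,0,0],
])

```text
time: 9.1
tool_pos: [0.6174, -0.0871, 0.0981]
tool_rot: [0.008, 0.703, 0.711, 0.003]
contact_force: [-0.2, -0.4, -0.3]
gripper_width: 0.998
```

```bash
python3 st.py;python3 look.py
```

```text
9.1 [ 0.6174 -0.0871  0.0981] [-0.001  0.009  0.011  0.001 -0.001 -0.001] 0.998
[[-0.0109  0.9998  0.0154]
 [ 0.9999  0.011  -0.0076]
 [-0.0077  0.0153 -0.9999]]
[-0.19738772 -0.40056601 -0.27725031]
9.1 [ 0.6174 -0.0871  0.0981] [0.008 0.703 0.711 0.003] 0.998
hubtop [ 41. 269.] 2678 bbox-centre [ 0.461  -0.0836] size [0.022 0.022] z 0.0667
hubtop [342. 276.] 1361 bbox-centre [ 0.6292 -0.0894] size [0.022 0.023] z 0.054
blue [81.  9.] 1542 bbox-centre [0.4856 0.0533] size [0.047 0.012] z 0.0129
blue [ 73. 112.] 11070 bbox-centre [ 0.4724 -0.0011] size [0.065 0.064] z 0.0129
blue [ 82. 241.] 5003 bbox-centre [ 0.4589 -0.0835] size [0.066 0.066] z 0.0129
```

Emit:
step_arm([
  [-2,9,8,0],
  [0,0,22,0],
  [0,0,22,0],
  [0,0,15,0],
  [0,0,5,0],
  [0,0,0,0],
  [0,0,0,0],
])

```text
time: 9.85
tool_pos: [0.6263, -0.0904, 0.0242]
tool_rot: [0.009, 0.704, 0.71, 0.003]
contact_force: [-0.4, 0.0, -0.0]
gripper_width: 1.004
```

```bash
python3 st.py
```

```text
9.85 [ 0.6263 -0.0904  0.0242] [-0.    -0.    -0.002  0.001  0.     0.001] 1.004
[[-0.0094  0.9998  0.0178]
 [ 0.9999  0.0096 -0.0084]
 [-0.0086  0.0177 -0.9998]]
[-0.39127967  0.00786061 -0.0469319 ]
```

Emit:
step_arm([
  [0,2,-2,0],
  [0,0,0,0],
  [0,0,0,0],
  [0,0,0,0],
  [0,0,0,0],
  [0,0,0,0],
  [0,0,0,0],
  [0,0,0,0],
], claw=0)

```text
time: 10.65
tool_pos: [0.6311, -0.091, 0.0306]
tool_rot: [0.012, 0.704, 0.71, 0.005]
contact_force: [-0.1, -0.0, 1.6]
gripper_width: 0.256
```

Emit:
step_arm([
  [0,0,-15,0],
  [0,0,-25,0],
  [0,0,-25,0],
  [0,0,-10,0],
  [0,0,0,0],
  [0,0,0,0],
])

```text
time: 11.25
tool_pos: [0.6261, -0.0893, 0.1064]
tool_rot: [0.009, 0.704, 0.71, 0.003]
contact_force: [-1.0, -0.2, -2.5]
gripper_width: 0.258
```

```bash
python3 st.py;python3 look.py
```

```text
11.25 [ 0.6261 -0.0893  0.1064] [-0.    -0.005  0.002 -0.001  0.001  0.001] 0.258
[[-0.0096  0.9998  0.017 ]
 [ 0.9999  0.0097 -0.0081]
 [-0.0083  0.017  -0.9998]]
[-0.99071124 -0.22070579 -2.52131621]
11.25 [ 0.6261 -0.0893  0.1064] [0.009 0.704 0.71  0.003] 0.258
hubtop [ 37. 260.] 2402 bbox-centre [ 0.4622 -0.0834] size [0.02  0.022] z 0.0665
hubtop [320. 327.] 3694 bbox-centre [ 0.6244 -0.0875] size [0.022 0.023] z 0.1296
blue [73.  9.] 1495 bbox-centre [0.4858 0.0535] size [0.048 0.012] z 0.0127
blue [ 66. 109.] 10349 bbox-centre [ 0.4725 -0.0011] size [0.065 0.064] z 0.0128
blue [ 75. 235.] 4726 bbox-centre [ 0.459  -0.0835] size [0.066 0.065] z 0.0127
```

Emit:
step_arm([
  [10,-16,-2,0],
  [19,-32,-3,0],
  [20,-35,-3,0],
  [20,-33,-3,0],
  [12,-20,-2,0],
  [5,-9,-1,0],
  [0,0,0,0],
  [0,0,0,0],
])

```text
time: 12.1
tool_pos: [0.4702, -0.0018, 0.1072]
tool_rot: [0.003, 0.704, 0.71, -0.001]
contact_force: [0.8, -0.6, -1.9]
gripper_width: 0.257
```

```bash
python3 st.py;python3 look.py
```

```text
12.1 [ 0.4702 -0.0018  0.1072] [-0.     0.003  0.002 -0.002 -0.005 -0.001] 0.257
[[-0.0082  1.      0.0017]
 [ 1.      0.0082 -0.0055]
 [-0.0055  0.0017 -1.    ]]
[ 0.84714786 -0.57005252 -1.89153729]
12.1 [ 0.4702 -0.0018  0.1072] [ 0.003  0.704  0.71  -0.001] 0.257
hubtop [316. 344.] 4947 bbox-centre [ 4.69e-01 -4.00e-04] size [0.022 0.023] z 0.1307
blue [378.  12.] 2315 bbox-centre [0.5002 0.1381] size [0.053 0.015] z 0.0129
blue [350. 117.] 10887 bbox-centre [0.4859 0.0817] size [0.065 0.064] z 0.013
blue [326. 233.] 5205 bbox-centre [0.4721 0.0083] size [0.066 0.047] z 0.013
blue [335. 380.] 190 bbox-centre [ 0.4817 -0.1029] size [0.018 0.02 ] z 0.0131
```

Emit:
step_arm([
  [0,1,12,0],
  [0,0,20,0],
  [0,0,17,0],
  [0,0,7,0],
  [0,0,0,0],
  [0,0,0,0],
])

```text
time: 12.75
tool_pos: [0.4759, -0.005, 0.0476]
tool_rot: [0.003, 0.706, 0.709, -0.001]
contact_force: [-0.6, -0.2, -3.1]
gripper_width: 0.258
```

```bash
python3 st.py; python3 look.py
```

```text
12.75 [ 0.4759 -0.005   0.0476] [-0.004  0.016 -0.004 -0.001 -0.004 -0.001] 0.258
[[-0.0045  1.      0.0028]
 [ 1.      0.0045 -0.006 ]
 [-0.006   0.0028 -1.    ]]
[-0.55912304 -0.18054811 -3.14756147]
12.75 [ 0.4759 -0.005   0.0476] [ 0.003  0.706  0.709 -0.001] 0.258
hubtop [320. 327.] 3678 bbox-centre [ 0.4747 -0.0033] size [0.022 0.023] z 0.0713
hubtop [297. 430.] 543 bbox-centre [ 0.4639 -0.0353] size [0.018 0.085] z 0.0409
blue [346. 106.] 19726 bbox-centre [0.486  0.0818] size [0.064 0.064] z 0.0131
blue [311. 254.] 6012 bbox-centre [0.4721 0.0077] size [0.066 0.049] z 0.0132
blue [326. 402.] 2061 bbox-centre [ 0.4752 -0.0801] size [0.033 0.048] z 0.0131
```

Emit:
step_arm([
  [3,-3,0,0],
  [0,-1,3,0],
  [0,0,3,0],
  [0,0,2,0],
  [0,0,0,0],
])

```text
time: 13.3
tool_pos: [0.4742, -0.002, 0.0439]
tool_rot: [0.005, 0.705, 0.709, 0.0]
contact_force: [-0.5, -0.3, -2.6]
gripper_width: 0.257
```

```bash
python3 st.py
```

```text
13.3 [ 0.4742 -0.002   0.0439] [ 0.002 -0.009 -0.005  0.001  0.018  0.   ] 0.257
[[-0.005   1.      0.0081]
 [ 1.      0.005  -0.0069]
 [-0.0069  0.008  -0.9999]]
[-0.54926698 -0.34102699 -2.56632742]
```

Nearly touching the pad, so I'll set it down and release.

Emit:
step_arm([
  [0,0,2,0],
  [0,0,0,0],
])

```text
time: 13.5
tool_pos: [0.4752, -0.002, 0.0436]
tool_rot: [0.006, 0.705, 0.709, 0.001]
contact_force: [0.7, 1.0, -2.8]
gripper_width: 0.255
```

Emit:
step_arm([
  [0,0,0,0],
  [0,0,0,0],
  [0,0,0,0],
  [0,0,0,0],
  [0,0,0,0],
  [0,0,0,0],
], claw=100)

```text
time: 14.1
tool_pos: [0.4764, -0.0023, 0.0441]
tool_rot: [0.007, 0.705, 0.709, 0.002]
contact_force: [0.6, 0.4, -0.7]
gripper_width: 0.999
```

Emit:
step_arm([
  [0,0,-20,0],
  [0,0,-30,0],
  [0,0,-20,0],
  [0,0,0,0],
])

```text
time: 14.5
tool_pos: [0.4742, -0.0016, 0.1147]
tool_rot: [0.006, 0.705, 0.709, 0.001]
contact_force: [0.1, -1.5, -0.6]
gripper_width: 1.001
```

```bash
python3 st.py;python3 look.py
```

```text
14.5 [ 0.4742 -0.0016  0.1147] [-0.001  0.016  0.029 -0.001 -0.01   0.   ] 1.001
[[-0.0049  0.9999  0.0088]
 [ 1.      0.005  -0.0069]
 [-0.0069  0.0088 -0.9999]]
[ 0.1324912  -1.48001087 -0.57119119]
14.5 [ 0.4742 -0.0016  0.1147] [0.006 0.705 0.709 0.001] 1.001
hubtop [632.  91.] 548 bbox-centre [0.6495 0.1015] size [0.006 0.016] z 0.0397
hubtop [321. 264.] 1456 bbox-centre [ 4.73e-01 -1.00e-04] size [0.022 0.022] z 0.0654
hubtop [299. 381.] 1668 bbox-centre [ 0.4591 -0.0837] size [0.022 0.023] z 0.0653
blue [367.  14.] 2561 bbox-centre [0.4991 0.1393] size [0.054 0.017] z 0.0114
blue [340. 117.] 10225 bbox-centre [0.4848 0.0819] size [0.064 0.064] z 0.0114
blue [314. 233.] 3454 bbox-centre [0.471  0.0013] size [0.066 0.062] z 0.0115
blue [298. 341.] 3539 bbox-centre [ 0.4571 -0.0807] size [0.065 0.061] z 0.0114
```

Gear46 is placed well. Next is gear58.

Emit:
step_arm([
  [10,18,-1,0],
  [20,36,-1,0],
  [22,42,-2,0],
  [22,42,-2,0],
  [18,34,-1,0],
  [8,15,0,0],
  [0,0,0,0],
  [0,0,0,0],
])

```text
time: 15.35
tool_pos: [0.6592, 0.1029, 0.1028]
tool_rot: [-0.002, 0.706, 0.708, -0.007]
contact_force: [-0.1, -0.3, -1.0]
gripper_width: 0.999
```

```bash
python3 st.py;python3 look.py w4
```

```text
15.35 [0.6592 0.1029 0.1028] [ 0.004  0.025  0.002  0.002 -0.007  0.001] 0.999
[[-0.0032  0.9999 -0.0129]
 [ 1.      0.0031 -0.0075]
 [-0.0075 -0.0129 -0.9999]]
[-0.0569233  -0.31305943 -0.98005558]
15.35 [0.6592 0.1029 0.1028] [-0.002  0.706  0.708 -0.007] 0.999
hubtop [281.  24.] 1328 bbox-centre [0.637  0.2296] size [0.022 0.015] z 0.0538
hubtop [327. 268.] 1294 bbox-centre [0.6603 0.1029] size [0.022 0.022] z 0.0538
hubtop [ 47. 397.] 267 bbox-centre [0.585  0.1159] size [0.002 0.002] z 0.1748
blue [ 70. 155.] 9200 bbox-centre [0.5002 0.1646] size [0.065 0.064] z 0.0129
blue [ 75. 277.] 6819 bbox-centre [0.4863 0.0823] size [0.065 0.065] z 0.0129
blue [ 81. 358.] 1710 bbox-centre [0.4724 0.0118] size [0.066 0.042] z 0.0128
blue [114. 471.] 384 bbox-centre [ 0.4789 -0.0968] size [0.026 0.024] z 0.0129
```

View pics/w4.png

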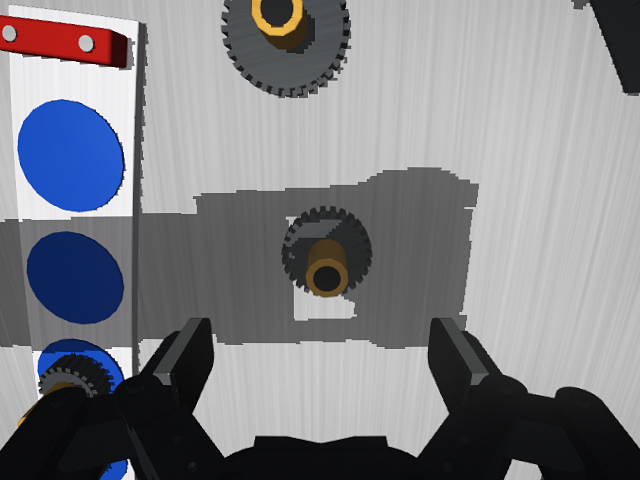

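Gear58 is under the jaws at (327,278) px and gear70 is beyond it near the red stop. I'll descend.

Emit:
step_arm([
  [0,0,15,0],
  [0,0,22,0],
  [0,0,20,0],
  [0,0,14,0],
  [0,0,4,0],
  [0,0,0,0],
  [0,0,0,0],
])

```text
time: 16.1
tool_pos: [0.6515, 0.0987, 0.0208]
tool_rot: [-0.003, 0.707, 0.707, -0.009]
contact_force: [-0.3, -0.7, -0.9]
gripper_width: 1.002
```

```bash
python3 st.py
```

```text
16.1 [0.6515 0.0987 0.0208] [-0.001 -0.004 -0.    -0.001 -0.     0.001] 1.002
[[ 8.000e-04  9.998e-01 -1.790e-02]
 [ 1.000e+00 -9.000e-04 -8.100e-03]
 [-8.100e-03 -1.790e-02 -9.998e-01]]
[-0.33965556 -0.65131814 -0.89404692]
```

Off by 9 mm in x, 4 mm in y, and about 5 mm low. I'll correct before closing.

Emit:
step_arm([
  [4,8,-5,0],
  [0,0,-1,0],
  [0,0,0,0],
])

```text
time: 16.4
tool_pos: [0.6625, 0.1033, 0.0302]
tool_rot: [-0.002, 0.707, 0.707, -0.007]
contact_force: [-1.0, 0.5, -0.1]
gripper_width: 1.001
```

```bash
python3 st.py
```

```text
16.4 [0.6625 0.1033 0.0302] [ 0.005 -0.006 -0.029  0.002 -0.004  0.001] 1.001
[[ 7.000e-04  9.999e-01 -1.280e-02]
 [ 1.000e+00 -8.000e-04 -7.800e-03]
 [-7.800e-03 -1.280e-02 -9.999e-01]]
[-0.96682498  0.50285938 -0.06021813]
```

Emit:
step_arm([
  [0,-1,4,0],
  [0,0,2,0],
  [0,0,0,0],
  [0,0,0,0],
  [0,0,0,0],
  [0,0,0,0],
  [0,0,0,0],
  [0,0,0,0],
], claw=0)

```text
time: 17.2
tool_pos: [0.6621, 0.1034, 0.0252]
tool_rot: [-0.001, 0.707, 0.707, -0.007]
contact_force: [-0.6, -0.1, 0.2]
gripper_width: 0.262
```

Emit:
step_arm([
  [0,0,-15,0],
  [0,0,-25,0],
  [0,0,-25,0],
  [0,0,-10,0],
  [0,0,0,0],
  [0,0,0,0],
])

```text
time: 17.8
tool_pos: [0.6593, 0.1038, 0.0994]
tool_rot: [-0.004, 0.707, 0.707, -0.01]
contact_force: [-0.1, -0.3, -3.7]
gripper_width: 0.257
```

```bash
python3 st.py;python3 look.py
```

```text
17.8 [0.6593 0.1038 0.0994] [-0.     0.     0.005 -0.     0.001  0.   ] 0.257
[[ 5.000e-04  9.998e-01 -1.970e-02]
 [ 1.000e+00 -7.000e-04 -8.100e-03]
 [-8.100e-03 -1.970e-02 -9.998e-01]]
[-0.10452356 -0.28349815 -3.65003837]
17.8 [0.6593 0.1038 0.0994] [-0.004  0.707  0.707 -0.01 ] 0.257
hubtop [280.  25.] 1379 bbox-centre [0.6372 0.2298] size [0.022 0.015] z 0.0536
hubtop [321. 338.] 4058 bbox-centre [0.6586 0.1038] size [0.022 0.023] z 0.1279
hubtop [ 52. 414.] 2098 bbox-centre [4.745e-01 1.000e-04] size [0.023 0.023] z 0.0664
blue [ 69. 158.] 9288 bbox-centre [0.5007 0.1647] size [0.065 0.064] z 0.0127
blue [ 74. 281.] 6856 bbox-centre [0.4866 0.0824] size [0.065 0.065] z 0.0127
blue [ 87. 370.] 2120 bbox-centre [4.733e-01 3.000e-04] size [0.066 0.065] z 0.0127
blue [ 64. 438.] 375 bbox-centre [ 0.4437 -0.0632] size [0.037 0.028] z 0.0126
```

Emit:
step_arm([
  [-2,-17,-2,0],
  [-4,-34,-2,0],
  [-4,-38,-2,0],
  [-4,-37,-2,0],
  [-4,-23,-1,0],
  [-1,-10,-1,0],
  [0,0,0,0],
  [0,0,0,0],
])

```text
time: 18.65
tool_pos: [0.4898, 0.0841, 0.1022]
tool_rot: [-0.01, 0.707, 0.707, -0.015]
contact_force: [-0.3, 0.2, -3.1]
gripper_width: 0.263
```

```bash
python3 st.py;python3 look.py
```

```text
18.65 [0.4898 0.0841 0.1022] [ 0.001  0.002  0.003  0.001 -0.003  0.001] 0.263
[[ 9.000e-04  9.994e-01 -3.540e-02]
 [ 1.000e+00 -1.200e-03 -8.400e-03]
 [-8.500e-03 -3.530e-02 -9.993e-01]]
[-0.33061757  0.22112946 -3.14995934]
18.65 [0.4898 0.0841 0.1022] [-0.01   0.707  0.707 -0.015] 0.263
hubtop [620.   5.] 376 bbox-centre [0.6345 0.2231] size [0.009 0.002] z 0.0454
hubtop [316. 353.] 5188 bbox-centre [0.4897 0.0841] size [0.022 0.023] z 0.1309
blue [345. 121.] 11320 bbox-centre [0.5    0.1647] size [0.064 0.064] z 0.013
blue [322. 233.] 4033 bbox-centre [0.4861 0.0963] size [0.066 0.038] z 0.013
blue [307. 434.] 402 bbox-centre [ 0.4716 -0.0669] size [0.036 0.015] z 0.013
```

Emit:
step_arm([
  [1,-3,12,0],
  [0,0,20,0],
  [0,0,17,0],
  [0,0,7,0],
  [0,0,0,0],
  [0,0,0,0],
])

```text
time: 19.3
tool_pos: [0.4885, 0.0851, 0.0427]
tool_rot: [-0.009, 0.707, 0.707, -0.015]
contact_force: [0.5, 0.6, -2.7]
gripper_width: 0.262
```

```bash
python3 st.py; python3 look.py
```

```text
19.3 [0.4885 0.0851 0.0427] [ 0.001  0.014 -0.003 -0.    -0.001  0.   ] 0.262
[[ 9.000e-04  9.994e-01 -3.440e-02]
 [ 1.000e+00 -1.200e-03 -8.100e-03]
 [-8.200e-03 -3.440e-02 -9.994e-01]]
[ 0.47590711  0.56657153 -2.71171793]
19.3 [0.4885 0.0851 0.0427] [-0.009  0.707  0.707 -0.015] 0.262
hubtop [321. 338.] 4081 bbox-centre [0.4883 0.0851] size [0.022 0.023] z 0.0717
blue [352. 123.] 20399 bbox-centre [0.4999 0.1647] size [0.064 0.064] z 0.0131
blue [318. 259.] 2229 bbox-centre [0.486  0.0968] size [0.068 0.038] z 0.0131
blue [330. 408.] 1322 bbox-centre [0.4876 0.0115] size [0.037 0.038] z 0.0131
```

Axis base ≈ (.4865,.0847), pad (.4863,.0823), 4 mm to go down.

Emit:
step_arm([
  [-2,0,1,0],
  [0,0,3,0],
  [0,0,2,0],
  [0,0,0,0],
])

```text
time: 19.75
tool_pos: [0.4906, 0.0829, 0.039]
tool_rot: [-0.007, 0.707, 0.707, -0.013]
contact_force: [0.5, -0.9, -3.5]
gripper_width: 0.262
```

```bash
python3 st.py
```

```text
19.75 [0.4906 0.0829 0.039 ] [-0.001 -0.005 -0.003 -0.002  0.001  0.   ] 0.262
[[ 0.001   0.9996 -0.0289]
 [ 1.     -0.0012 -0.008 ]
 [-0.008  -0.0289 -0.9995]]
[ 0.54995988 -0.87206368 -3.46752001]
```

Emit:
step_arm([
  [0,-2,2,0],
  [0,0,1,0],
])

```text
time: 19.95
tool_pos: [0.4904, 0.0829, 0.0385]
tool_rot: [-0.006, 0.707, 0.707, -0.012]
contact_force: [-5.3, -0.4, 5.8]
gripper_width: 0.263
```

Emit:
step_arm([
  [0,0,0,0],
  [0,0,0,0],
  [0,0,0,0],
  [0,0,0,0],
  [0,0,0,0],
  [0,0,0,0],
], claw=100)

```text
time: 20.55
tool_pos: [0.4912, 0.083, 0.0391]
tool_rot: [-0.005, 0.707, 0.707, -0.011]
contact_force: [-0.1, 0.2, 0.1]
gripper_width: 1.0
```

Emit:
step_arm([
  [0,0,-20,0],
  [0,0,-30,0],
  [0,0,-20,0],
  [0,0,0,0],
])

```text
time: 20.95
tool_pos: [0.4914, 0.0835, 0.1095]
tool_rot: [-0.007, 0.707, 0.707, -0.012]
contact_force: [0.7, 0.0, 0.1]
gripper_width: 1.0
```

```bash
python3 st.py;python3 look.py
```

```text
20.95 [0.4914 0.0835 0.1095] [-0.003  0.015  0.027 -0.    -0.01   0.002] 1.0
[[ 0.001   0.9996 -0.0271]
 [ 1.     -0.0012 -0.008 ]
 [-0.008  -0.0271 -0.9996]]
[0.65026708 0.04137506 0.13875506]
20.95 [0.4914 0.0835 0.1095] [-0.007  0.707  0.707 -0.012] 1.0
hubtop [610.   5.] 518 bbox-centre [0.6344 0.223 ] size [0.009 0.002] z 0.0509
hubtop [321. 271.] 1575 bbox-centre [0.4878 0.0828] size [0.022 0.022] z 0.0654
hubtop [298. 388.] 1724 bbox-centre [4.73e-01 1.00e-04] size [0.022 0.023] z 0.0653
blue [341. 120.] 10651 bbox-centre [0.4987 0.1644] size [0.064 0.064] z 0.0114
blue [306. 227.] 1604 bbox-centre [0.4848 0.0884] size [0.068 0.054] z 0.0114
blue [298. 342.] 2451 bbox-centre [0.4709 0.0042] size [0.066 0.057] z 0.0114
blue [281. 427.] 1452 bbox-centre [ 0.4568 -0.0702] size [0.066 0.037] z 0.0115
```

Gear58 is on its pad, about 3 mm off. Now gear70 at about (.637,.233).

Emit:
step_arm([
  [14,14,-1,0],
  [28,29,-2,0],
  [33,34,-2,0],
  [33,34,-2,0],
  [24,25,-1,0],
  [10,11,0,0],
  [0,0,0,0],
  [0,0,0,0],
])

```text
time: 21.8
tool_pos: [0.6356, 0.2287, 0.0927]
tool_rot: [-0.013, 0.708, 0.706, -0.022]
contact_force: [-0.9, 0.6, -0.2]
gripper_width: 1.002
```

```bash
python3 st.py;python3 look.py
```

```text
21.8 [0.6356 0.2287 0.0927] [ 0.005  0.025  0.005  0.002 -0.006 -0.   ] 1.002
[[ 0.0028  0.9988 -0.0487]
 [ 0.9999 -0.0034 -0.0126]
 [-0.0128 -0.0486 -0.9987]]
[-0.93968146  0.6088323  -0.15422615]
21.8 [0.6356 0.2287 0.0927] [-0.013  0.708  0.706 -0.022] 1.002
hubtop [331. 266.] 1456 bbox-centre [0.637 0.234] size [0.023 0.022] z 0.0538
hubtop [117. 471.] 579 bbox-centre [0.5354 0.1568] size [0.099 0.135] z 0.0656
blue [130. 331.] 4799 bbox-centre [0.4984 0.167 ] size [0.062 0.062] z 0.0128
```

Emit:
step_arm([
  [6,6,10,0],
  [1,1,18,0],
  [1,0,18,0],
  [0,0,10,0],
  [0,0,3,0],
  [0,0,0,0],
  [0,0,0,0],
])

```text
time: 22.55
tool_pos: [0.6358, 0.2327, 0.0255]
tool_rot: [-0.014, 0.709, 0.705, -0.024]
contact_force: [-0.3, 0.1, 0.7]
gripper_width: 0.998
```

```bash
python3 st.py
```

```text
22.55 [0.6358 0.2327 0.0255] [-0.002  0.     0.002  0.    -0.001  0.002] 0.998
[[ 0.0061  0.9985 -0.0542]
 [ 0.9999 -0.0069 -0.0141]
 [-0.0145 -0.0541 -0.9984]]
[-0.25875647  0.14697629  0.68163095]
```

Emit:
step_arm([
  [1,0,0,0],
  [0,0,0,0],
  [0,0,0,0],
  [0,0,0,0],
  [0,0,0,0],
  [0,0,0,0],
  [0,0,0,0],
  [0,0,0,0],
], claw=0)

```text
time: 23.35
tool_pos: [0.6384, 0.2343, 0.0293]
tool_rot: [-0.012, 0.709, 0.705, -0.021]
contact_force: [0.6, 0.2, 0.3]
gripper_width: 0.259
```

Emit:
step_arm([
  [0,0,-15,0],
  [0,0,-25,0],
  [0,0,-25,0],
  [0,0,-10,0],
  [0,0,0,0],
  [0,0,0,0],
])

```text
time: 23.95
tool_pos: [0.6359, 0.2341, 0.0997]
tool_rot: [-0.017, 0.709, 0.704, -0.028]
contact_force: [0.5, -0.7, -6.3]
gripper_width: 0.258
```

```bash
python3 st.py;python3 look.py w5
```

```text
23.95 [0.6359 0.2341 0.0997] [-0.     0.001  0.008 -0.001 -0.     0.   ] 0.258
[[ 0.0059  0.998  -0.0635]
 [ 0.9998 -0.0069 -0.0161]
 [-0.0165 -0.0634 -0.9978]]
[ 0.5057815  -0.72435893 -6.32424731]
23.95 [0.6359 0.2341 0.0997] [-0.017  0.709  0.704 -0.028] 0.258
hubtop [321. 332.] 3836 bbox-centre [0.6361 0.2346] size [0.022 0.023] z 0.1242
blue [146. 336.] 5558 bbox-centre [0.5006 0.1654] size [0.065 0.065] z 0.0127
blue [122. 399.] 275 bbox-centre [0.4696 0.1047] size [0.032 0.023] z 0.0125
```

View pics/w5.png

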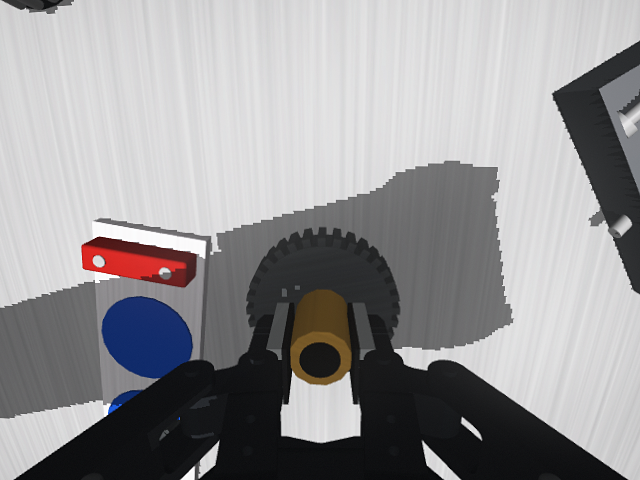

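Gear70 is held, hub at (320,358) px, with a 3.6° tilt that release will level out. I'll carry it to the pad by the red stop.

Emit:
step_arm([
  [-7,-13,0,0],
  [-13,-26,0,0],
  [-15,-29,0,0],
  [-15,-28,0,0],
  [-11,-20,0,0],
  [-5,-9,0,0],
  [0,0,0,0],
  [0,0,0,0],
])

```text
time: 24.8
tool_pos: [0.5002, 0.1657, 0.0974]
tool_rot: [-0.022, 0.709, 0.704, -0.035]
contact_force: [1.1, -0.1, -6.3]
gripper_width: 0.262
```

```bash
python3 st.py;python3 look.py
```

```text
24.8 [0.5002 0.1657 0.0974] [-0.001 -0.001  0.007  0.    -0.004 -0.002] 0.262
[[ 0.0056  0.9968 -0.0801]
 [ 0.9998 -0.0072 -0.019 ]
 [-0.0195 -0.08   -0.9966]]
[ 1.05417229 -0.09751139 -6.29879198]
24.8 [0.5002 0.1657 0.0974] [-0.022  0.709  0.704 -0.035] 0.262
hubtop [318. 353.] 5419 bbox-centre [0.501  0.1662] size [0.022 0.023] z 0.1223
blue [339. 224.] 2524 bbox-centre [0.5019 0.1826] size [0.062 0.031] z 0.013
blue [285. 424.] 156 bbox-centre [0.4655 0.0249] size [0.01  0.016] z 0.0129
blue [326. 435.] 183 bbox-centre [0.4927 0.0165] size [0.022 0.013] z 0.013
```

Emit:
step_arm([
  [1,5,40,0],
  [0,0,0,0],
  [0,0,0,0],
  [0,0,0,0],
])

```text
time: 25.25
tool_pos: [0.5075, 0.1678, 0.0593]
tool_rot: [-0.02, 0.709, 0.705, -0.032]
contact_force: [-0.3, 0.5, -5.9]
gripper_width: 0.259
```

```bash
python3 st.py;python3 look.py
```

```text
25.25 [0.5075 0.1678 0.0593] [ 0.002 -0.004 -0.044  0.002 -0.009 -0.001] 0.259
[[ 0.0048  0.9972 -0.0741]
 [ 0.9998 -0.0061 -0.0175]
 [-0.0179 -0.074  -0.9971]]
[-0.30911505  0.47980672 -5.93824433]
25.25 [0.5075 0.1678 0.0593] [-0.02   0.709  0.705 -0.032] 0.259
hubtop [321. 333.] 3880 bbox-centre [0.509  0.1683] size [0.022 0.023] z 0.0851
hubtop [297. 426.] 871 bbox-centre [0.4976 0.1347] size [0.026 0.091] z 0.0484
blue [291. 237.] 694 bbox-centre [0.4896 0.1852] size [0.044 0.028] z 0.0138
blue [344. 397.] 234 bbox-centre [0.517  0.0872] size [0.009 0.028] z 0.0139
```

Emit:
step_arm([
  [-2,-4,5,0],
  [0,0,7,0],
  [0,0,3,0],
  [0,0,0,0],
])

```text
time: 25.7
tool_pos: [0.5055, 0.1661, 0.048]
tool_rot: [-0.017, 0.709, 0.705, -0.029]
contact_force: [-0.4, 0.3, -5.0]
gripper_width: 0.261
```

```bash
python3 st.py;python3 look.py
```

```text
25.7 [0.5055 0.1661 0.048 ] [-0.001 -0.005  0.     0.    -0.002 -0.001] 0.261
[[ 0.0048  0.9978 -0.0655]
 [ 0.9999 -0.0059 -0.0159]
 [-0.0163 -0.0654 -0.9977]]
[-0.37786893  0.32057018 -5.03747087]
25.7 [0.5055 0.1661 0.048 ] [-0.017  0.709  0.705 -0.029] 0.261
hubtop [321. 332.] 3861 bbox-centre [0.5059 0.1665] size [0.022 0.023] z 0.0731
hubtop [298. 432.] 446 bbox-centre [0.4952 0.1339] size [0.025 0.09 ] z 0.0385
blue [281. 244.] 437 bbox-centre [0.4837 0.1851] size [0.035 0.028] z 0.013
blue [343. 402.] 358 bbox-centre [0.5135 0.0896] size [0.014 0.034] z 0.0131
```

Emit:
step_arm([
  [0,-2,3,0],
  [0,0,3,0],
  [0,0,1,0],
])

```text
time: 26.05
tool_pos: [0.5034, 0.1662, 0.0427]
tool_rot: [-0.017, 0.709, 0.705, -0.029]
contact_force: [-5.8, -1.1, 7.2]
gripper_width: 0.258
```

```bash
python3 st.py;python3 look.py
```

```text
26.05 [0.5034 0.1662 0.0427] [ 0.001  0.003 -0.001 -0.002 -0.001 -0.   ] 0.258
[[ 0.0048  0.9979 -0.0652]
 [ 0.9999 -0.0059 -0.0159]
 [-0.0162 -0.0651 -0.9977]]
[-5.79741244 -1.0944197   7.16888343]
26.05 [0.5034 0.1662 0.0427] [-0.017  0.709  0.705 -0.029] 0.258
hubtop [321. 332.] 3851 bbox-centre [0.5038 0.1666] size [0.022 0.023] z 0.0678
hubtop [301. 436.] 185 bbox-centre [0.5034 0.1783] size [0.006 0.002] z 0.1165
blue [297. 381.] 121 bbox-centre [0.4879 0.1118] size [0.01  0.009] z 0.0131
blue [341. 403.] 512 bbox-centre [0.5076 0.0924] size [0.026 0.035] z 0.0129
```

In contact (force up 13 N) and near centre, so I'll release. After lifting I'll back away to clear the view.

Emit:
step_arm([
  [0,0,0,0],
  [0,0,0,0],
  [0,0,0,0],
  [0,0,0,0],
  [0,0,0,0],
  [0,0,0,0],
], claw=100)

```text
time: 26.7
tool_pos: [0.5076, 0.1669, 0.046]
tool_rot: [-0.015, 0.709, 0.705, -0.025]
contact_force: [0.4, -0.6, 0.4]
gripper_width: 0.999
```

Emit:
step_arm([
  [0,0,-20,0],
  [0,0,-30,0],
  [0,0,-40,0],
  [0,0,-40,0],
  [-40,0,-30,0],
  [-50,0,-10,0],
  [-40,0,0,0],
  [0,0,0,0],
])

```text
time: 27.5
tool_pos: [0.5164, 0.0361, 0.2239]
tool_rot: [-0.013, 0.707, 0.707, -0.026]
contact_force: [-0.6, 0.6, -0.1]
gripper_width: 1.002
```

```bash
python3 st.py;python3 look.py w6
python3 - <<'E'
from h import *
ims=[]
for c in("scene","side"):
    p,d=grab_frame(c); ims.append(p[150:400,150:500] if c=="scene" else p[80:430,150:500])
cv2.imwrite("pics/f.png",np.vstack(ims)[:,:,::-1])
E
```

```text
27.5 [0.5164 0.0361 0.2239] [ 0.035 -0.013 -0.013  0.045  0.004  0.011] 1.002
[[ 3.000e-04  9.984e-01 -5.580e-02]
 [ 9.998e-01 -1.300e-03 -1.790e-02]
 [-1.790e-02 -5.580e-02 -9.983e-01]]
[-0.63762286  0.57621881 -0.09600657]
27.5 [0.5164 0.0361 0.2239] [-0.013  0.707  0.707 -0.026] 1.002
hubtop [316.  52.] 721 bbox-centre [0.5018 0.1678] size [0.023 0.022] z 0.0671
hubtop [300. 163.] 540 bbox-centre [0.4889 0.084 ] size [0.022 0.022] z 0.067
hubtop [286. 256.] 632 bbox-centre [0.4744 0.0017] size [0.022 0.022] z 0.0669
hubtop [274. 336.] 694 bbox-centre [ 0.4605 -0.0813] size [0.022 0.023] z 0.0666
blue [308.  98.] 153 bbox-centre [0.4929 0.1394] size [0.04  0.015] z 0.013
blue [297. 154.] 1130 bbox-centre [0.486  0.0837] size [0.067 0.066] z 0.013
blue [289. 236.] 1597 bbox-centre [0.4721 0.0016] size [0.066 0.065] z 0.013
blue [279. 312.] 1796 bbox-centre [ 0.4585 -0.0805] size [0.066 0.064] z 0.0128
```

View pics/w6.png

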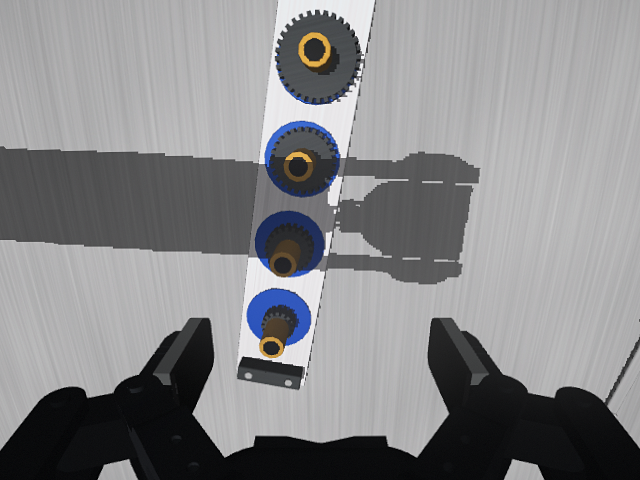

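View pics/f.png

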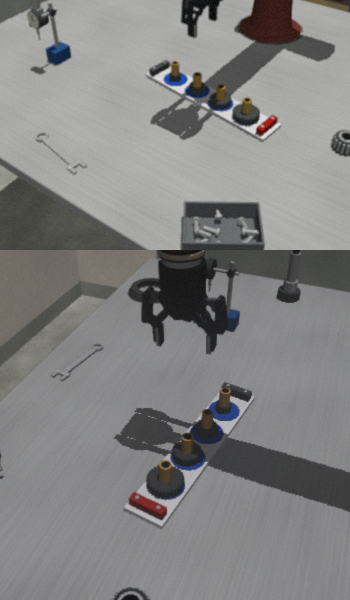

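The pictures show all four gears upright on their pads in order, the largest by the red stop. Hub centres are within about 3 mm of the pad centres, hub tops are at 67 mm (54 + 13), and the bystanders are untouched.

```bash
python3 -c "
from plant import *
print(job_done(), state()['time'])"
```

```text
the job is handed in; nothing more can be done
the job is handed in; nothing more can be done
```

All four gears are standing on the blue pads in falling order of size, the 70 mm gear next to the red stop and the 34 mm farthest from it. I handed the job in at about 28 s.

- **Position:** my last wrist view put each hub axis within about 3 mm of its pad centre (12 mm allowed). Gear70 hides its own pad, so I checked it against where I had measured that pad earlier.
- **Height and tilt:** all the hub tops measured about 67 mm, which is what gears standing flat on the pads should give. I did not measure their tilt separately.
- **Bystanders:** the gripper was open and clear of everything. The dial gauge stand and bearing looked untouched in the final pictures, but I did not measure whether they had shifted.
- **Disagreements:** the fixed cameras first placed the gears about 6 mm off in y because they saw only one side of the hubs, so I used the wrist camera. The tool also drifted up to about 4.6° off vertical during moves, so gear70 was let go at about 4° and settled onto its pad.

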